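# Load a heel blank into the nailing machine's feed chute

### The job

Lay the loose heel blank flat, wide seat plate down, in the open upper end of the sloped feed chute, then push it down the chute under the keeper strips until it rests against the escapement stop and its sprung pad gives a few millimetres. Push gently and feel for the stop: never drive the pad in so far that it trips (7 mm). Let go, leave the heel sitting there against the sprung pad, and leave the other things on the bench alone.

Things in the scene. Friction and masses are not known exactly. Their poses are not given: they have to be found in the camera images.
- heel: Loose dark brown heel blank, 85-170 g, upright on the bench. Square seat plate 60 x 60 x 8 mm with a D-shaped block centred on it: 46 mm long (x), 36 mm wide (y), flat sides from x = -5 to +23 mm, round at -x; top 40 mm above the underside. Origin: centre of the underside, z up. In the chute its x axis must lie along the slope, either way round; the 36 mm width is the grip.
- trough: Steel trough of the chute, fixed, sloping 12 degrees. Origin: on its floor, mid-width, where the keeper strips start; +x points down the slope, z square to the tilted floor, y across. Floor from x = -110 to +175 mm, 50 mm or more above the bench. Friction of about 0.6 holds the heel on the slope: it does not slide by itself.
- load_spot (a point): Point on the trough floor at x = -65 mm, middle of the open loading part (x = -110 to -25 mm; side walls 11 mm high, 72 mm apart, upper end open; from -25 to 0 mm they funnel in to 63 mm). The heel's underside centre is laid here.
- keeper_entry (a point): Start of the two keeper strips (x = 0, mid-width, 12.5 mm above the floor), which run to the lower end. Underside 10.5 mm, top 14.5 mm above the floor, entry flared up to 18 mm; slot between them 46 mm wide. The seat plate slides under them, the D-block stands up through the slot; closed fingers fit in the slot behind the plate and can push its rear edge.
- drag_entry (a point): Start (x = 25 mm, on the +y side) of a sprung brass bar, 130 mm long, under the keeper. It pinches the seat plate against the -y wall: a steady drag of about 3 to 6 N against pushing, which builds up while the heel's origin goes from about x = -5 to +30 mm, then stays level. It also keeps the heel where it is left.
- stop_zone (a point): Middle of the stop's range, on the floor at x = 125 mm. The stop is a dark bridge (top 36 mm, knob 48 mm above the floor) with a steel pad facing up the slope, 42 mm wide, 1 to 26 mm above the floor. It is clamped anew each time: the plate's front edge meets the pad at x = 105 to 145 mm (heel origin at 75 to 115 mm). Its place is not measured: see or feel for it.
- stop_pad (a joint): How far the stop's sprung pad is pushed in down the slope, m. 0 free; a push of 1.5 N starts it and each further millimetre takes 1 N more (on top of the drag on the heel); at 7 mm the escapement trips, which spoils the job; end of travel 10 mm.
- slim_heel: Bystander: slim black heel, 44 mm across its foot, 62 mm tall, standing on the bench. Origin: centre of the underside.
- jar: Bystander: jar with black lid, 64 mm across, 75 mm tall. Origin: centre of the underside.
- hammer: Bystander: hammer lying on the bench, about 0.25 m long along its x.
Not all that is in view belongs to the job. Leave any purple or yellow look-alike of the heel alone.

How it is judged:
On the way:
1. the heel lies flat in the open upper end of the chute, its underside within 5 mm of the floor (x of heel in the frame of trough between -0.1 and -0.015 m and y of heel in the frame of trough between -0.01 and 0.01 m and z of heel in the frame of trough between -0.003 and 0.005 m and angle between the z axis of heel and the z axis of trough, either way round below 0.1 rad), for 0.1 s.
At the end, for the whole second after the job is handed in: The heel sits flat under the keeper strips, at rest and let go, bearing on the stop with the sprung pad pushed in by 0.7 to 7 mm (x of heel in the frame of trough between 0.07 and 0.125 m and y of heel in the frame of trough between -0.006 and 0.006 m and z of heel in the frame of trough between -0.003 and 0.004 m and angle between the z axis of heel and the z axis of trough, either way round below 0.06 rad and angle between heel's own z axis and vertical below 0.35 rad and value of joint stop_pad between 0.0007 and 0.007 m and linear speed of heel below 0.01 m/s); the robot touches nothing.
It fails at once if the stop pad is driven in 7 mm or more (the escapement trips) (value of joint stop_pad above 0.007 m).
It fails at once if a bystander (slim heel, jar, hammer) is moved more than 30 mm (distance of any of slim_heel, jar, hammer from where it was at the start of the episode above 0.03 m).
It also fails if it takes over 67 s, if anything falls off the work surface, if the arm or the gripper's body presses on something with over 40 N, if the wrist force passes 120 N, or if a joint passes its speed limit or range.

### The arm

A 7-joint arm with a two-finger parallel gripper is mounted at the origin on the work surface. World frame = base frame: x ahead of the robot, y to its left, z up, the work surface at z = 0. Lengths are in m, angles in rad, forces in N, time in s.
With the tool pointing down it reaches from about 0.375 to 0.925 m from the base axis. Payload 3.1 kg.
Tool frame: the origin (TCP) lies between the finger pads; the fingertips stand 19 mm ahead of it and the grasp point (between the pads) is the TCP; z points along the fingers, y is the direction in which the jaws open and shut (so a half turn about z gives the same grasp; the last joint's range is limited). The gripper opens to 85 mm and grips with 20 to 120 N. Pads are 22 mm wide; open, the fingers measure 114 mm over their backs; the gripper's body (76 mm by 85 mm) begins 54 mm behind the grasp point. The pads swing forward as they close: fully open they stand 13 mm farther back than shut.
Start: joints at [1.195, 0.383, 0.044, 1.598, -0.018, 1.161, -0.05], TCP at [0.178, -0.625, 0.25] pointing down, gripper open.
Joint ranges: [-2.61, 2.61], [-0.41, 2.15], [-1.48, 1.57], [0, 2.5], [-1.57, 4.71], [0.05, 1.97], [-2.85, 2.85]. Speed limits (rad/s): [2.79, 2.79, 3.14, 3.14, 3.14, 3.14, 3.14].

### API

Orientations are given as a unit quaternion [x, y, z, w].
In Python, from bench import move_ptp, movel, move_j, move_gripper, pause, inverse_kinematics, read_camera, camera_params, MotionError, sign_off, look_for, tip_of, read_time_s, read_qpos, read_joint_vel, read_effort, read_eef_pos, read_tcp_rot, read_ft_force, read_ft_torque, read_finger_gap gives the robot as it stands. Calls block until the motion is done:
- move_ptp(position, orientation): joint-space move of the TCP to a pose.
- movel(position, orientation=None, speed=0.15): straight line of the TCP; orientation=None keeps the orientation; speed is the mean speed in m/s.
- move_j(angles): joint-space move.
- move_gripper(opening, effort=None): finger opening in m; effort is the grip in N (None keeps the last); returns when the fingers have stopped.
- pause(seconds).
- inverse_kinematics(position, orientation): joint angles nearest the present ones, or None.
- read_camera(name): name is "scene" or "top"; returns the picture (480x640x3 uint8, red, green, blue); there is no depth.
- camera_params(name): a dict with "K" (3x3 intrinsics, pixels), "camera_from_world" (4x4, takes a point from world to camera coordinates). Camera axes: x right, y down, z forward; pixel columns grow to the right and rows downward; lengths in m; the calibration is good to about 2 mm. A picture is of the moment at which its call begins. camera_params takes no time and is no camera call.
A pose or a line that the arm cannot do raises MotionError and nothing moves.
- sign_off(): hands the job in, once; it reports no verdict.
Trained networks look in the newest picture that a camera, given by its name, has taken for a name from the list of things; names that differ only in an ending like _2 or _b are one class to them, and where a whole thing is asked for, a point or a joint stands for the part that bears it (a point fixed in the world has none). Each returns a list of dicts, best first, with "confidence" (0 to 1); they miss things now and then, are a little off and sometimes report something else, mostly with a low value. They report only what shows in the picture. A call takes as long as a camera call. They do not tell look-alikes from the thing itself.
- look_for(camera, name): "at" ([column, row] in pixels, amid what is visible of it).
- tip_of(camera, name): "at" ([column, row] in pixels: a listed point, or the origin of a listed thing).
Readings, each from a call of its own:
- read_time_s(): time.
- read_qpos(): joint angles.
- read_joint_vel(): joint speeds.
- read_effort(): joint torques, N m.
- read_eef_pos(): TCP position.
- read_tcp_rot(): TCP orientation.
- read_ft_force(): force on the tool from outside, world axes, zero at the start.
- read_ft_torque(): the same for the moment, N m.
- read_finger_gap(): finger opening in m.
Only numpy, scipy, OpenCV 4.12 (cv2) and the standard library are available. Lean on these libraries where they do the work, as an engineer would, in place of code of your own. Each camera call takes 0.05 s, during which the arm holds its last target. There are 200 camera calls.

## Working session

There is one attempt and no reset: what is moved stays moved. The work goes in short steps, each a Python script; the robot and the scene stay as the last script left them, time stands still between calls to the robot, and variables do not carry over. Pictures are saved under pics/ and viewed, about 8 in all and at most 12, crops included, and the job is handed in when it is done.

```bash
ls; mkdir -p pics; python3 - <<'E'
from bench import *
import cv2,numpy as np
for c in("scene","top"):
    im=read_camera(c); cv2.imwrite(f"pics/{c}0.png",im[:,:,::-1])
    p=camera_params(c); print(c,np.round(p["K"],1).tolist(),np.round(p["camera_from_world"],4).tolist())
    for n in("heel","trough","slim_heel","jar","hammer"):
        print(n,[(np.round(d["at"]).tolist(),round(d["confidence"],2)) for d in tip_of(c,n)])
    for n in("load_spot","keeper_entry","drag_entry","stop_zone"):
        print(n,[(np.round(d["at"],1).tolist(),round(d["confidence"],2)) for d in tip_of(c,n)])
print(read_time_s(),read_tcp_rot(),read_eef_pos())
E
```

```text
pics
scene [[516.5, 0.0, 312.5], [0.0, 516.5, 240.8], [0.0, 0.0, 1.0]] [[-0.2902, 0.9569, -0.0115, 0.1671], [0.8159, 0.2411, -0.5255, -0.4158], [-0.5001, -0.1619, -0.8507, 1.427], [0.0, 0.0, 0.0, 1.0]]
heel [([376.0, 297.0], 0.9), ([455.0, 252.0], 0.79), ([400.0, 232.0], 0.69), ([484.0, 319.0], 0.67), ([184.0, 189.0], 0.66), ([431.0, 287.0], 0.65)]
trough [([308.0, 225.0], 0.62)]
slim_heel [([382.0, 362.0], 0.77)]
jar [([182.0, 188.0], 0.68)]
hammer [([429.0, 284.0], 0.7), ([140.0, 263.0], 0.65)]
load_spot [([330.2, 228.2], 0.58)]
keeper_entry [([304.0, 221.9], 0.64), ([332.8, 229.8], 0.29)]
drag_entry [([305.4, 224.8], 0.72)]
stop_zone [([253.2, 218.3], 0.93)]
top [[519.3, 0.0, 324.0], [0.0, 519.3, 232.5], [0.0, 0.0, 1.0]] [[-0.0041, -0.9999, 0.0139, -0.0271], [-0.9939, 0.0025, -0.1099, 0.5841], [0.1098, -0.0142, -0.9939, 1.161], [0.0, 0.0, 0.0, 1.0]]
heel [([151.0, 234.0], 0.98), ([240.0, 295.0], 0.89), ([188.0, 295.0], 0.87), ([245.0, 223.0], 0.77), ([202.0, 248.0], 0.75)]
trough [([299.0, 254.0], 0.68), ([328.0, 254.0], 0.57)]
slim_heel [([232.0, 173.0], 0.76)]
jar [([470.0, 286.0], 0.63), ([327.0, 255.0], 0.2)]
hammer [([464.0, 192.0], 0.66)]
load_spot []
keeper_entry [([325.7, 254.4], 0.62)]
drag_entry [([334.2, 242.1], 0.79)]
stop_zone []
1.0 [9.90365764e-01 1.38476184e-01 1.01100988e-05 1.79893564e-06] [ 0.17826729 -0.62508215  0.25030236]
```

View pics/scene0.png

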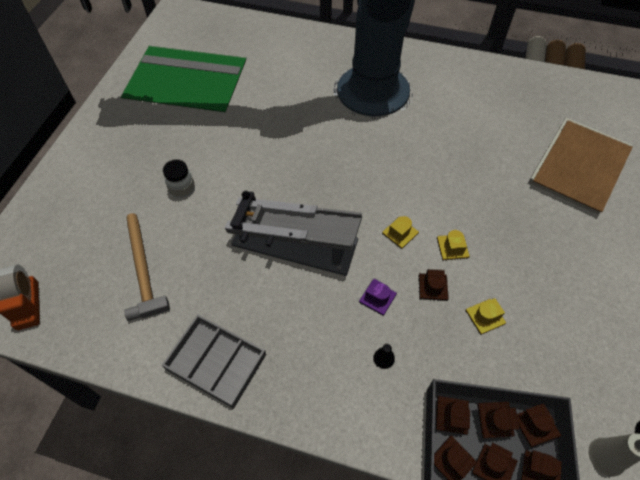

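View pics/top0.png

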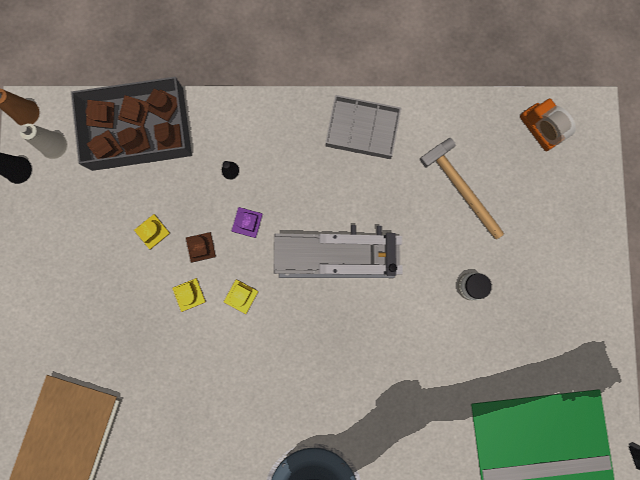

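The loose heel candidates in the top picture are:
- dark brown at (201,247), which is (433,285) in the scene picture
- purple at (247,222)
- yellow at (151,232), (189,295) and (241,296)
- brown ones in the tray at about (130,120)

By the description I choose the brown one at (201,247). Next I take close crops of it and the chute.

```bash
python3 - <<'E'
import cv2,numpy as np
t=cv2.imread("pics/top0.png");s=cv2.imread("pics/scene0.png")
def crop(im,c0,c1,r0,r1,k,n,step=10):
    o=cv2.resize(im[r0:r1,c0:c1],None,fx=k,fy=k,interpolation=cv2.INTER_CUBIC)
    o=cv2.convertScaleAbs(o,alpha=1.3)
    for c in range(c0//step*step+step,c1,step): cv2.line(o,(int((c-c0+.5)*k),0),(int((c-c0+.5)*k),6 if c%50 else 14),(0,255,0),1)
    for r in range(r0//step*step+step,r1,step): cv2.line(o,(0,int((r-r0+.5)*k)),(6 if r%50 else 14,int((r-r0+.5)*k)),(0,255,0),1)
    if n: cv2.imwrite(n,o)
    return o
crop(t,268,410,215,290,5.6,"pics/ct.png")
crop(s,222,370,185,280,5.4,"pics/cs.png")
a=crop(t,176,226,222,272,8,None);b=crop(s,408,458,262,312,8,None)
cv2.imwrite("pics/ch.png",np.hstack([a,b]))
E
```

```text
(no output)
```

View pics/ct.png

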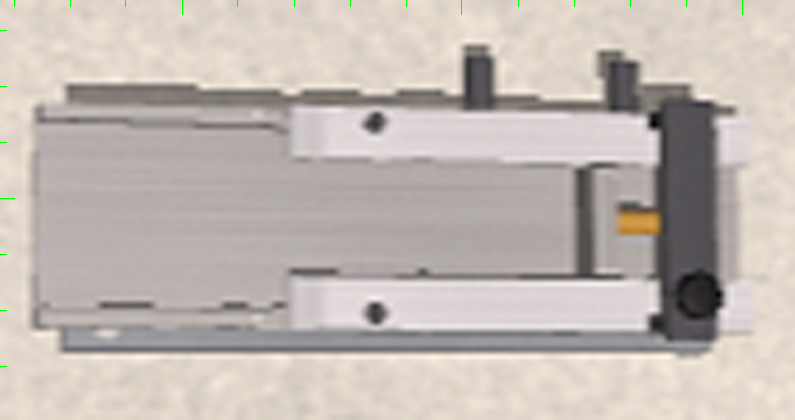

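View pics/cs.png

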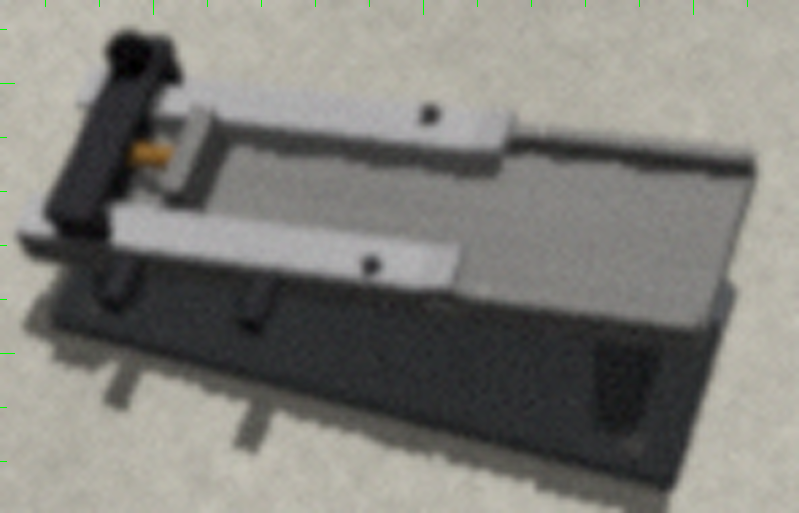

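View pics/ch.png

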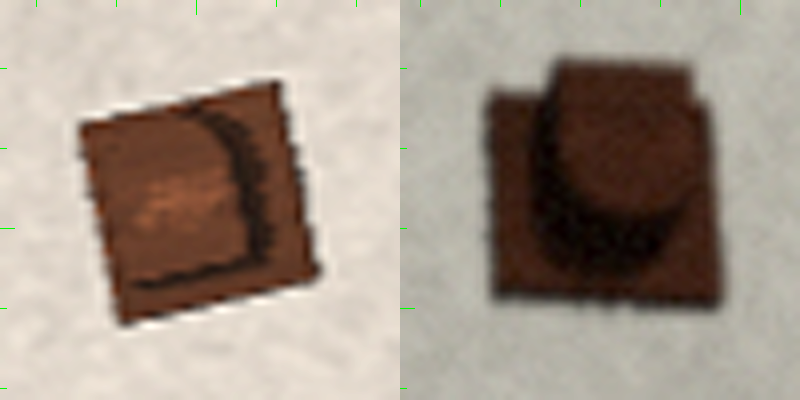

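The crops confirm the choice: a single brown heel on a square plate. Its rounded side points up in the top picture (+x world), so the heel's x axis points roughly to world -x. The chute runs down to the right (world -y), with its open end at column 274, the keepers starting at about column 320 and the pad face at about column 371.

```bash
cat >h.py <<'E'
import numpy as np,cv2
from bench import *
from scipy.spatial.transform import Rotation as R
from scipy.optimize import least_squares
CP={c:camera_params(c) for c in("top","scene")}
def proj(c,P):
    q=CP[c]["camera_from_world"]@np.append(P,1); q=CP[c]["K"]@q[:3]; return q[:2]/q[2]
def onz(c,px,z):
    T=CP[c]["camera_from_world"]; d=T[:3,:3].T@np.linalg.inv(CP[c]["K"])@np.array([*px,1]); o=-T[:3,:3].T@T[:3,3]
    return o+d*(z-o[2])/d[2]
def trR(yaw): return R.from_euler('z',yaw)*R.from_euler('y',12,degrees=True)
E
python3 - <<'E'
from h import *
t=lambda x,y:(x/5.6+267.5,y/5.6+214.5)
s=lambda x,y:(x/5.4+221.5,y/5.4+184.5)
D=[("top",(-110,0,0),t(36,216)),("top",(0,23,19),t(291,157)),("top",(0,-23,19),t(291,277)),("top",(175,23,14.5),t(750,165)),("top",(175,-23,14.5),t(752,280)),
("scene",(0,-23,19),s(501,148)),("scene",(0,23,19),s(460,243)),("top",(0,0,12.5),(325.7,254.4)),("scene",(0,0,12.5),(304,221.9)),("scene",(125,0,0),(253.2,218.3)),("scene",(-65,0,0),(330.2,228.2)),("scene",(-110,0,0),s(728,248))]
def res(p):
    r=trR(p[3]); return np.array([proj(c,p[:3]+r.apply(np.array(l)/1000))-px for c,l,px in D])
f=least_squares(lambda p:res(p).ravel(),[0.55,-.03,.09,-np.pi/2],loss="soft_l1")
print(f.x,np.degrees(f.x[3]));print(np.round(res(f.x),1).tolist())
np.save("tr.npy",f.x)
# pad face top: local z 26 -> x
r=trR(f.x[3])
for xx in(95,105,115,125,135,145): print(xx,proj("top",f.x[:3]+r.apply([xx/1e3,0,.026])).round(1),proj("scene",f.x[:3]+r.apply([xx/1e3,0,.026])).round(1))
c=[(80,123),(278,82),(320,275),(121,325)]
W=np.array([onz("top",(a/8+175.5,b/8+221.5),.006) for a,b in c])
print(W.round(4).tolist(),W.mean(0),[np.linalg.norm(W[i]-W[i-1]).round(4) for i in range(4)])
d=(W[3]+W[2]-W[0]-W[1]); print("heel x yaw",np.degrees(np.arctan2(d[1],d[0])))
d=(W[3]+W[0]-W[1]-W[2]);print("heel -y.. yaw",np.degrees(np.arctan2(d[1],d[0])))
c=[(85,95),(308,103),(320,303),(95,300)]
V=np.array([onz("scene",(a/8+407.5,b/8+261.5),z) for (a,b),z in zip(c,(.008,.008,.003,.003))])
print(V.mean(0),[np.linalg.norm(V[i]-V[i-1]).round(4) for i in range(4)])
d=(V[0]+V[1]-V[2]-V[3]); print("heel x yaw scene",np.degrees(np.arctan2(d[1],d[0])))
print([onz("top",p,z)[:2].round(3) for p,z in(((232,173),.0),((470,286),0))])
E
```

```text
[ 0.53100788 -0.02650724  0.08394549 -1.56821342] -89.85201049278547
[[-0.8, 0.5], [5.7, 0.2], [5.8, 0.1], [-0.6, -0.0], [-0.5, 0.0], [-6.8, -0.8], [-5.8, -0.8], [-1.1, -0.8], [0.9, -0.3], [0.2, 0.3], [5.1, 0.5], [-0.1, 0.9]]
95 [368.4 253.5] [262.3 212.9]
105 [372.8 253.6] [258.  212.4]
115 [377.2 253.6] [253.9 211.9]
125 [381.5 253.7] [249.7 211.4]
135 [385.8 253.7] [245.6 211. ]
145 [390.1 253.7] [241.5 210.5]
[[0.5774, 0.2946, 0.006], [0.5893, 0.2371, 0.006], [0.5327, 0.2238, 0.006], [0.5184, 0.2812, 0.006]] [0.55446333 0.2591518  0.006     ] [np.float64(0.0606), np.float64(0.0587), np.float64(0.0582), np.float64(0.0592)]
heel x yaw -167.00992184628728
heel -y.. yaw 102.8863191045209
[0.55511066 0.26189102 0.0055    ] [np.float64(0.0588), np.float64(0.0598), np.float64(0.0572), np.float64(0.059)]
heel x yaw scene -166.27290169539538
[array([0.731, 0.189]), array([ 0.461, -0.371])]
```

```bash
cat >>h.py <<'E'
import os
p=np.load("tr.npy"); TR=trR(p[3]); T0=p[:3]
def tool(yaw): return R.from_euler('z',yaw)*R.from_euler('x',np.pi)      # tool down, tool x at yaw
def tq(sgn): # tool z along -trough z, tool x along sgn*trough x
    return (TR*(R.from_euler('x',np.pi) if sgn>0 else R.from_euler('z',np.pi)*R.from_euler('x',np.pi)))
def tp(x,y,z): return T0+TR.apply(np.array([x,y,z])/1000)
E
python3 - <<'E'
from h import *
t=lambda x,y:(x/5.6+267.5,y/5.6+214.5)
s=lambda x,y:(x/5.4+221.5,y/5.4+184.5)
D=[("top",(-110,0,0),t(36,216)),("top",(None,23,19),t(291,157)),("top",(None,-23,19),t(291,277)),("top",(175,23,14.5),t(750,165)),("top",(175,-23,14.5),t(752,280)),
("scene",(None,-23,19),s(501,148)),("scene",(None,23,19),s(460,243)),("top",(0,0,12.5),(325.7,254.4)),("scene",(0,0,12.5),(304,221.9)),("scene",(125,0,0),(253.2,218.3)),("scene",(-110,0,0),s(728,248))]
def res(p):
    r=trR(p[3]); return np.array([proj(c,p[:3]+r.apply(np.array([p[4]*100 if l[0] is None else l[0],l[1],l[2]])/1000))-px for c,l,px in D])
f=least_squares(lambda p:res(p).ravel(),[0.55,-.03,.09,-np.pi/2,-.1],loss="soft_l1")
print(f.x);print(np.round(res(f.x),1).tolist())
np.save("tr.npy",f.x[:4])
E
python3 - <<'E'
from h import *
for sg in(1,-1):
    g=tool(np.radians(-166.7+(0 if sg>0 else 180))).as_quat()
    print(sg,inverse_kinematics([.5548,.2603,.1],g),inverse_kinematics([.5548,.2603,.031],g),inverse_kinematics(tp(-65,0,31),tq(sg).as_quat()),inverse_kinematics(tp(70,0,22),tq(sg).as_quat()),sep="\n")
print(tp(-65,0,0))
E
```

```text
[ 0.53089528 -0.02779839  0.08385684 -1.56886885 -0.14586152]
[[-0.1, 0.5], [-0.3, 0.2], [-0.2, 0.1], [-0.0, 0.1], [0.1, 0.1], [-0.9, -0.2], [0.2, -0.2], [-0.5, -0.8], [0.3, -0.4], [-0.4, 0.2], [-0.7, 0.7]]
1
[ 0.21410646  0.702006   -0.95231101  1.76493642  0.66067129  1.03016238
  0.81594391]
[ 0.16084477  0.78647691 -0.87492578  1.78698065  0.74204191  0.93386245
  0.76258983]
[-1.02382596  0.84933016  1.37439045  2.02636915 -1.10149121  1.28768298
 -2.29949878]
[ 0.29969015  0.4194579  -0.08734681  1.9430862  -0.22751131  0.83987576
 -2.76333857]
-1
[ 0.03463511  0.58968293 -0.69019683  1.77288558  0.45259478  0.94355862
 -2.18345462]
[-0.05454922  0.66432994 -0.57302257  1.79697029  0.47429842  0.82110082
 -2.19978043]
[ 0.53617135  0.39799284 -0.63858674  1.96040762  0.0322409   0.84298355
 -0.08182089]
[ 0.65782527  0.47221343 -0.51391719  1.92550318  0.02673821  0.83784965
  0.17109555]
[0.53077273 0.03578109 0.0973711 ]
```

```bash
python3 - <<'E'
from h import *
g=tool(np.radians(13.3)).as_quat()
move_ptp([.5548,.2603,.2],g); 
movel([.5548,.2603,.032],speed=.12); print(read_time_s(),read_ft_force())
move_gripper(.03,40); print(read_finger_gap(),read_ft_force())
movel([.5548,.2603,.16],speed=.15); print(read_finger_gap(),read_ft_force(),read_time_s())
move_ptp(tp(-65,0,100),tq(-1).as_quat()); print(read_eef_pos(),tp(-65,0,100),read_time_s())
im=read_camera("scene"); cv2.imwrite("pics/s1.png",cv2.resize(im[100:340,200:520,::-1],None,fx=2.5,fy=2.5))
E
```

```text
5.9083 [ 0.50902536 -0.97155293  0.72230237]
0.03529670321078167 [-0.27282584  1.14127404  3.40302112]
0.03519091671031628 [ 0.40683286 -0.27769443 -2.63247237] 7.425
[0.53069204 0.01568465 0.19506508] [0.5308128  0.01498996 0.19518586] 9.05
```

View pics/s1.png

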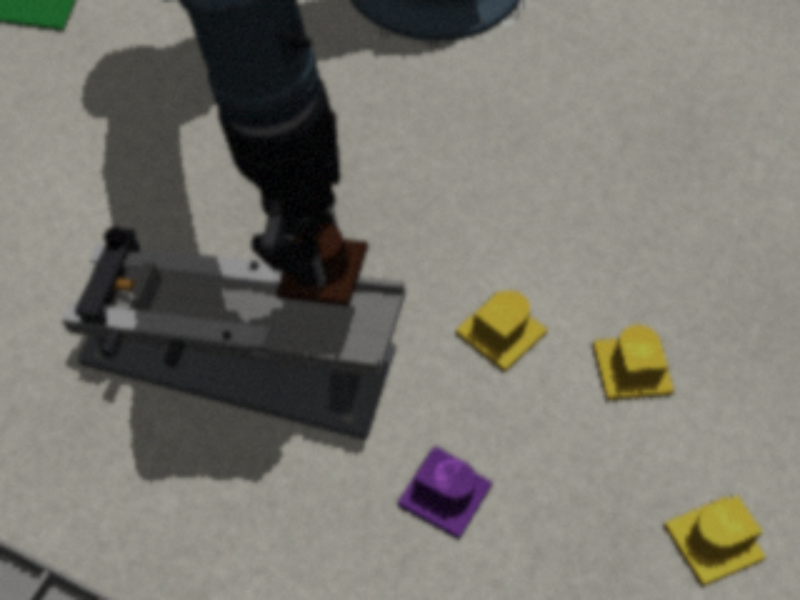

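The picture shows the brown heel gripped level, round end up-slope, above the open end of the chute, at crop (325,270). Next I lower it while watching the force.

```bash
python3 - <<'E'
from h import *
n=TR.apply([0,0,1])
movel(tp(-65,0,40),speed=.1); pause(.1); f0=read_ft_force()@n; print(read_time_s(),f0)
for z in np.arange(38,24,-1.):
    movel(tp(-65,0,z),speed=.03); f=read_ft_force()@n-f0
    print(z,round(f,2),end=' ')
    if f>2.5: break
print(read_ft_force()-0,read_time_s())
im=read_camera("top"); print("heel",[(np.round(d["at"],1).tolist(),round(d["confidence"],2)) for d in tip_of("top","heel")][:6], proj("top",tp(-65,0,0)))
move_gripper(.055); 
movel(tp(-65,0,z+70),speed=.2); print(read_time_s())
im=read_camera("top"); cv2.imwrite("pics/t2.png",cv2.resize(im[215:290,268:410,::-1],None,fx=5.6,fy=5.6,interpolation=2))
print("heel",[(np.round(d["at"],1).tolist(),round(d["confidence"],2)) for d in tip_of("top","heel")][:6])
im=read_camera("scene");cv2.imwrite("pics/s2.png",cv2.resize(im[185:280,222:370,::-1],None,fx=5.4,fy=5.4,interpolation=2))
print("heel s",[(np.round(d["at"],1).tolist(),round(d["confidence"],2)) for d in tip_of("scene","heel")][:6],proj("scene",tp(-65,0,0)))
E
```

```text
9.95 -1.9028521364717161
38.0 0.3 37.0 1.65 36.0 0.72 35.0 0.58 34.0 -0.69 33.0 1.45 32.0 9.82 [-4.63180979 -2.61145911  7.54351664] 11.7
heel [([186.5, 294.8], 0.95), ([242.1, 294.5], 0.9), ([247.3, 224.0], 0.85), ([298.6, 256.2], 0.67), ([148.8, 234.2], 0.64)] [294.53885171 253.74878925]
12.625
heel [([242.7, 295.3], 0.81), ([297.9, 252.3], 0.77), ([188.3, 295.6], 0.77), ([150.9, 233.9], 0.64), ([247.6, 223.3], 0.62)]
heel s [([376.5, 296.3], 0.9), ([400.6, 233.9], 0.89), ([331.8, 228.9], 0.86), ([483.9, 316.5], 0.8), ([450.9, 251.1], 0.68), ([307.2, 223.8], 0.17)] [334.75255811 228.58044939]
```

View pics/s2.png

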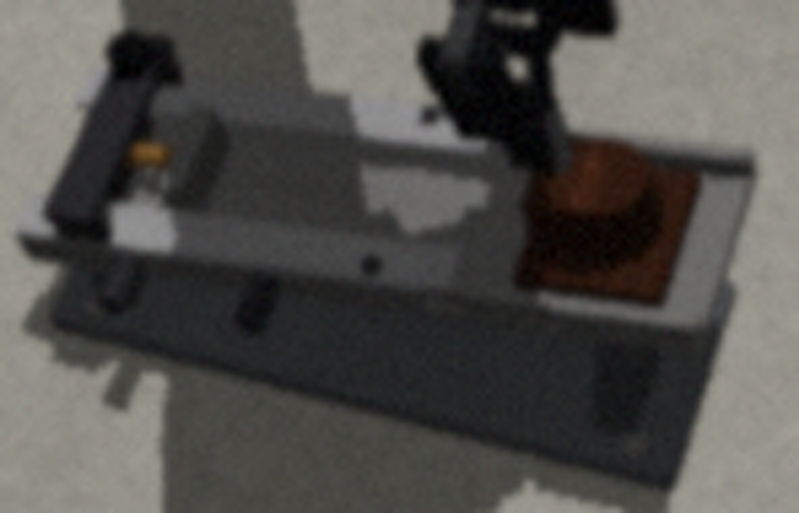

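The heel lies flat in the loading part with nothing skewed, and the pad face is at about crop (205,150). I close the fingers, get behind the plate and start pushing.

```bash
cat >>h.py <<'E'
def fx(n=4):
    a=[]
    for _ in range(n): a.append(read_ft_force()); pause(.03)
    return TR.inv().apply(np.mean(a,0))
E
python3 - <<'E'
from h import *
move_gripper(0,30)
movel(tp(-124,0,80),speed=.2); movel(tp(-124,0,24),speed=.12); pause(.1)
f0=fx(8); np.save("f0.npy",f0); print(f0.round(2),read_time_s(),read_finger_gap())
movel(tp(-100,0,24),speed=.06); print((fx()-f0).round(2))
for x in range(-90,6,8):
    movel(tp(x,0,24),speed=.04); f=fx()-f0; print(x,f.round(2).tolist())
    if f[0]<-14 or abs(f[1])>12: break
print(read_time_s())
im=read_camera("top"); cv2.imwrite("pics/t3.png",cv2.resize(im[215:290,268:410,::-1],None,fx=5.6,fy=5.6,interpolation=2))
im=read_camera("scene");cv2.imwrite("pics/s3.png",cv2.resize(im[185:280,222:370,::-1],None,fx=5.4,fy=5.4,interpolation=2))
E
```

```text
[-0.05 -0.05 -0.04] 14.8417 0.0001186570228249956
[-0.36  0.07 -0.03]
-90 [-0.09, 0.2, 0.21]
-82 [0.12, 0.29, -0.1]
-74 [0.04, 0.1, 0.12]
-66 [0.26, -0.0, -0.27]
-58 [0.25, 0.33, -0.11]
-50 [0.11, 0.05, 0.29]
-42 [0.06, -0.02, 0.38]
-34 [-0.11, -0.16, -0.14]
-26 [-5.31, -1.27, 1.74]
-18 [-4.79, -1.24, 1.01]
-10 [-4.91, -0.19, 0.58]
-2 [-4.74, -1.89, 1.76]
21.375
```

View pics/s3.png

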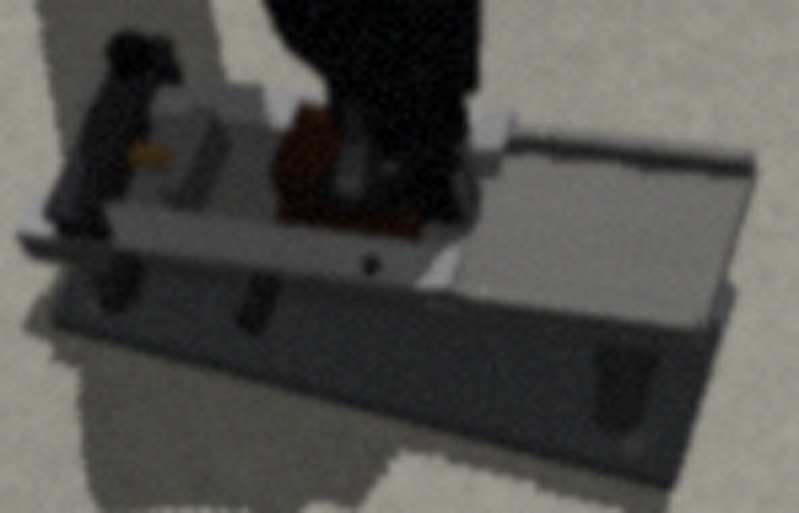

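```bash
python3 - <<'E'
from h import *
for x in (40,50,60,70,80): print(x,((proj("scene",tp(x,23,11))-[221.5,184.5])*5.4).round(),"block top front mid",((proj("scene",tp(x,0,40))-[221.5,184.5])*5.4).round())
E
```

```text
40 [335. 237.] block top front mid [335. 146.]
50 [312. 235.] block top front mid [312. 143.]
60 [289. 232.] block top front mid [288. 140.]
70 [266. 229.] block top front mid [265. 138.]
80 [243. 226.] block top front mid [241. 135.]
```

View pics/t3.png

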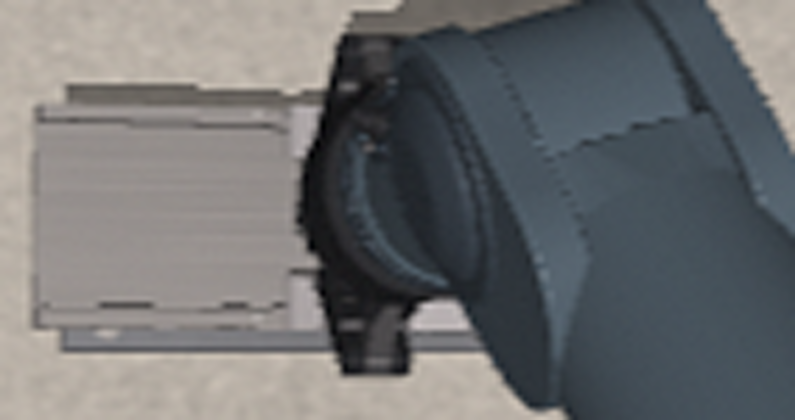

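The top view is hidden by the arm. The scene picture puts the plate's front at about x = 65 mm, which agrees with the push position, and the drag is level at about 4.9 N. Now I feel for the stop.

```bash
python3 - <<'E'
from h import *
f0=np.load("f0.npy"); base=[4.79,4.91,4.74]; x=-2.; log=[]
while x<82:
    x+= 3 if x<19 else (.5 if log and log[-1]>.9 else 1)
    movel(tp(x,0,24),speed=.02); f=fx(5)-f0; b=np.mean(base); d=-f[0]-b; log.append(d)
    print(x,(-f).round(2).tolist(),round(d,2))
    if d>3.7 or abs(f[1])>10: break
    if abs(d)<.7: base.append(-f[0])
    if read_time_s()>56: break
print(read_eef_pos(),TR.inv().apply(read_eef_pos()-T0),read_time_s())
E
```

```text
1.0 [5.3, 1.72, -1.92] 0.48
4.0 [5.32, 2.36, -1.86] 0.39
7.0 [5.42, 2.72, -2.84] 0.41
10.0 [4.82, 2.5, -2.97] -0.26
13.0 [5.0, 2.71, -2.71] -0.04
16.0 [4.93, 2.92, -2.28] -0.11
19.0 [4.53, 2.92, -1.59] -0.49
20.0 [4.49, 3.46, -1.64] -0.48
21.0 [4.42, 3.16, -0.92] -0.51
22.0 [4.58, 3.06, -1.77] -0.3
23.0 [4.61, 3.13, -1.69] -0.26
24.0 [4.28, 2.99, -1.84] -0.57
25.0 [4.58, 3.35, -1.87] -0.23
26.0 [5.04, 3.02, -2.19] 0.25
27.0 [4.8, 3.15, -1.84] -0.01
28.0 [4.43, 3.01, -1.53] -0.38
29.0 [4.8, 3.02, -2.0] 0.01
30.0 [4.88, 3.56, -1.95] 0.09
31.0 [4.57, 3.05, -2.07] -0.22
32.0 [5.24, 3.25, -2.14] 0.46
33.0 [5.32, 2.75, -1.74] 0.52
34.0 [6.1, 3.45, -2.55] 1.28
34.5 [6.74, 3.47, -2.37] 1.92
35.0 [6.98, 3.37, -2.09] 2.15
35.5 [7.36, 3.72, -2.34] 2.54
36.0 [7.61, 3.63, -2.37] 2.78
36.5 [7.72, 3.18, -2.1] 2.89
37.0 [8.17, 3.14, -2.36] 3.34
37.5 [8.42, 3.12, -2.68] 3.6
38.0 [8.52, 3.49, -2.55] 3.69
38.5 [8.85, 3.18, -2.17] 4.03
[ 0.52994062 -0.06697744  0.09963665] [ 0.03504022 -0.00103017  0.02358037] 34.7417
```

```bash
python3 - <<'E'
from h import *
f0=np.load("f0.npy")
movel(tp(18,0,24),speed=.05); pause(.1); print((fx()-f0).round(2))
movel(tp(10,0,110),speed=.15); 
q=tool(np.radians(90)).as_quat()
move_ptp([.48,.22,.25],q); pause(.3); print(read_time_s(),read_eef_pos())
im=read_camera("top"); a=cv2.resize(im[215:290,268:410,::-1],None,fx=4,fy=4,interpolation=2)
im=read_camera("scene");b=cv2.resize(im[195:260,222:364,::-1],None,fx=4,fy=4,interpolation=2)
cv2.imwrite("pics/end.png",cv2.convertScaleAbs(np.vstack([a,b]),alpha=1.5))
E
```

```text
[ 0.08 -0.02 -0.14]
37.6833 [0.48066144 0.21854508 0.24960739]
```

View pics/end.png

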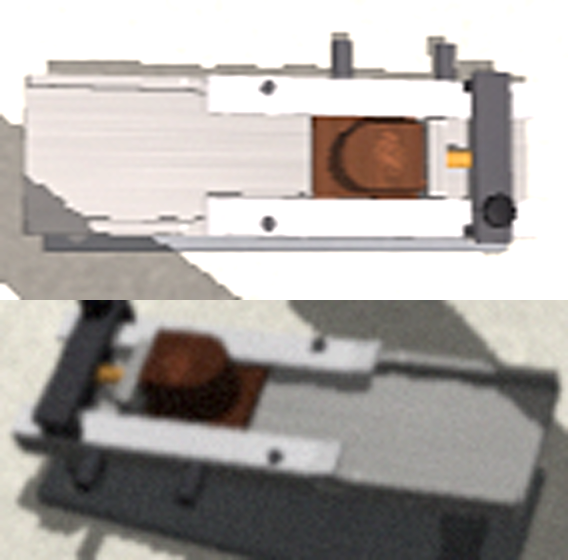

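The heel sits square under the keepers against the pad. The pad's face has moved from about 423 to 428 in crop pixels, roughly 2 to 3 mm, and the arm is clear, so I hand it in.

```bash
python3 -c "
from bench import *
sign_off()"
```

```text
the job is handed in; nothing more can be done
```

The heel is laid, pushed home against the sprung pad and let go. I handed the job in at about 38 s of the 67 s allowed. `sign_off()` gives no verdict, so success rests on the checks below.

- **Grasp and placing:** I gripped the loose brown heel and laid it flat in the open end of the chute. The floor was felt within 1 mm of the fitted position, though the last lowering step pressed with about 10 N where I had aimed to stop near 2.5 N.
- **Push:** I pushed the plate's rear edge with closed fingers. The drag was level at about 4.8 N. The force then rose steadily from contact, and I stopped 4.0 N above the drag, which puts the pad in about 2.5 mm against the 7 mm trip.
- **Last checks:** After backing off, the force on the fingers read about zero. The last picture shows the heel square under the keepers against the pad, whose face has moved 2 to 3 mm, matching the force estimate. The arm stood clear of everything.
- **Disagreements:** The network's point for `load_spot` was about 5 pixels off, so I left it out of the chute fit. The push force read near zero until the drag bar, lower than the expected floor friction; I did not look into why.
- **Not checked:** I did not measure the slim heel, jar and hammer again. No move went near them at low height.

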